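# Press a drive-in nut home with the spoked screw press

### The job

Slide the batten along the jig on the screw press until its end is hard against the stop, so that its standing drive-in nut is under the ram. Then push the press's red-knobbed spokes round clockwise, one after another, until the nut is bedded firmly home in the wood - go by feel, keep up a firm push for a moment once the handle goes hard, but do not overload it and crush the timber - and wind the spokes back until the ram stands clear of the nut. Leave the batten lying against the stop and do not disturb the other things on the bench.

Things in the scene. Friction and masses are not known exactly. Their poses are not given: they have to be found in the camera images.
- press: Small green cast-iron bench screw press with a jig, bolted down in a new place and yaw each time. Base 260 x 170 x 28 mm, column on its -x side, throat open to +x, head 165 to 234 mm above the bench. Origin on the bench below the ram's axis, z up. The jig channel runs along y through the throat: board top 52 mm up, y = -100 to +140 mm, two guide strips 16 mm high, 48 mm apart.
- jig_stop (a point): Foot of the working face of the jig's dark wooden stop, 26 mm high, which closes the channel at its -y end (y = -60 mm of the press, 52 mm above the bench). The batten's end goes hard against it. The other end of the channel (y = +140 mm) is open, with only the bench beyond.
- capstan: The press's handle: black hub, 50 mm across, with four level steel spokes 12 mm thick along this body's +x, +y, -x and -y, each ending in a red 27 mm ball 105 mm from the axis. Origin on the upright axis at the middle of the spokes. Clockwise from above lowers spokes, screw and ram together, 4.8 mm per radian (30 mm a turn); it stays where it is left. Free space: 25 mm below the spokes, all above.
- hub_top (a point): Top of the hub, 27 mm above the middle of the spokes. The spokes start 287 to 296 mm above the bench and are about 269 mm above it when the nut is home, so it takes 3 or 4 quarter turns. Turning down freely takes about 0.2 N m, winding back up about 0.4 N m. A handle swung fast into the seat can overload it: go slowly near the end.
- spoke_mid (a point): Point on the +x spoke 75 mm from the axis, a good place to push. Push needed here: 3 N turning freely, 7 to 8 N while the nut is being driven in; when the flange meets the wood the push climbs steeply, 1 to 1.5 N per mm moved. 13 to 17 N, kept up for a moment (0.3 s), beds the nut firmly; at about 20 N the timber is crushed.
- ram: Square steel ram, 28 mm across, that the screw drives down. Origin at the centre of its flat pressing face, 186 mm below the middle of the spokes; z up.
- ram_face (a point): Centre of the ram's pressing face.
- batten: Pale softwood batten, 45 mm wide (x), 220 mm long (y), 28 mm thick, 0.1 to 0.2 kg, lying loose in the jig channel, parallel to the press's y. Origin at the centre of its underside. Its -y end faces the stop and starts 40 to 75 mm short of it; against the stop its origin is at y = +50 mm of the press.
- batten_end (a point): Centre of the batten's outer (+y) end face, 14 mm above its underside: it sticks out of the jig and can be pushed. At y = +160 mm of the press when the batten is home.
- nut: Brass drive-in nut with a round flange, 22 mm across and 2.5 mm thick, and a barrel standing in a hole of the batten 60 mm from the stop end (x = 0, y = -50 mm of the batten). Origin at the centre of the flange's underside, which stands 7 to 10 mm above the wood at the start and touches the wood when home. Some 75 N of ram force drives it in.
- nut_top (a point): Centre of the nut flange's upper face: 30.5 mm above the batten's underside when home, 37.5 to 40.5 mm at the start.
- done_batten: A finished batten, like the other, its nut already home, lying on the bench. Leave alone. Origin at the centre of its underside.
- drill: Blue cordless drill standing on its battery, 120 x 75 mm, 210 mm high. Leave alone. Origin at the middle of its foot.
- nut_tub: Clear tub with spare nuts, 110 x 85 x 55 mm. Leave alone. Origin at the centre of its underside.
- bit_case: Yellow bit case, 130 x 85 x 24 mm. Leave alone. Origin at the centre of its underside.
- hammer: Hammer, 300 mm long, lying on the bench. Leave alone. Origin within it, near the bench.
- try_square: Try square, wooden stock 130 mm and steel blade 200 mm. Leave alone. Origin under the middle of its stock.
- battery: Black tool battery, 115 x 70 x 67 mm. Leave alone. Origin at the centre of its underside.
Things that resemble listed ones, but are neither listed nor needed, are in the scene too. What is shaped like the batten but turquoise is not meant.

How it is judged:
On the way, in this order (a step that is already met when the one before it is completed fails the run):
1. the batten lies against the stop (within 3 mm), its nut still standing at least 5 mm proud under the ram (y of batten in the frame of press between 0.045 and 0.053 m and angle between the y axis of batten and the y axis of press, either way round below 0.08 rad and angle between batten's own z axis and vertical below 0.04 rad and z of nut_top in the frame of batten above 0.0355 m), for 0.1 s.
2. the nut is pressed home by the ram (within 1 mm) and bedded with at least 150 N (y of batten in the frame of press between 0.045 and 0.053 m and angle between the y axis of batten and the y axis of press, either way round below 0.08 rad and angle between batten's own z axis and vertical below 0.04 rad and z of nut_top in the frame of batten below 0.0315 m and contact force between ram and nut above 150 N), for 0.15 s.
3. the ram is wound back at least 3 mm clear of the seated nut (z of nut_top in the frame of batten below 0.0315 m and z of ram_face in the frame of batten above 0.0335 m), for 0.1 s.
At the end, for the whole second after the job is handed in: The batten lies flat in the jig against the stop (within 3 mm), the nut is home (within 1 mm), the ram's face stands at least 3 mm above the nut, and batten and spokes are at rest and released (all of step 3 and y of batten in the frame of press between 0.045 and 0.053 m and angle between the y axis of batten and the y axis of press, either way round below 0.08 rad and angle between batten's own z axis and vertical below 0.04 rad and linear speed of batten below 0.01 m/s and angular speed of capstan below 0.1 rad/s); the robot touches nothing.
It fails at once if the ram loads the nut with more than 280 N: the timber is crushed (contact force between ram and nut above 280 N).
It fails at once if another thing on the bench is moved by more than 25 mm (distance of any of done_batten, drill, nut_tub, bit_case, hammer, try_square, battery from where it was at the start of the episode above 0.025 m).
It also fails if it takes over 72 s, if anything falls off the work surface, if the arm or the gripper's body presses on something with over 40 N, if the wrist force passes 120 N, or if a joint passes its speed limit or range.

### The arm

A 7-joint arm with a two-finger parallel gripper is mounted at the origin on the work surface. World frame = base frame: x ahead of the robot, y to its left, z up, the work surface at z = 0. Lengths are in m, angles in rad, forces in N, time in s.
With the tool pointing down it reaches from about 0.425 to 0.825 m from the base axis. Payload 3.6 kg.
Tool frame: the origin (TCP) lies at the very end of the fingers, on their centre line; the grasp point (between the pads) lies 19 mm behind it; z points along the fingers, y is the line along which they close (so a half turn about z gives the same grasp; the last joint's range is limited). The gripper opens to 85 mm and grips with 20 to 120 N. Pads are 22 mm wide; open, the fingers measure 114 mm over their backs; the gripper's body (76 mm by 85 mm) begins 54 mm behind the grasp point. The pads swing forward as they close: fully open they stand 13 mm farther back than shut.
Start: joints at [-1.244, 0.615, -0.013, 1.423, 0.008, 1.103, -0.04], TCP at [0.225, 0.61, 0.231] pointing down, gripper open.
Joint ranges: [-3.12, 3.12], [-0.3, 2.06], [-1.34, 1.32], [0.26, 2.42], [-1.36, 4.5], [0.01, 1.98], [-2.84, 2.84]. Speed limits (rad/s): [2.79, 2.79, 3.14, 3.14, 3.14, 3.14, 3.14].

### API

Orientations are given as a rotation vector (axis times angle).
In Python, from workcell import env, optics gives the robot as it stands.
- The arm moves only by the tool step_arm, never from a script. Its argument "moves" is a list that holds one entry, the list of rows, each a list of 7 numbers: the shift along the tool's x, y, z in mm, then the turn, a rotation vector about the tool's x, y, z in rad, then the opening in per cent of the stroke, from 0 (shut) to 100 (fully open). A call has 1 to 5 rows; each row shifts and turns the commanded pose from where the row before left it, along the tool's axes as they then stand; what a row does not reach is not made up. A row lasts 1/8 s, in which the tool goes at most 62.5 mm and 10.7 degrees, less where a joint would pass 70% of its speed; a pose out of reach is approached as far as the arm can. A call with a gripper value outside its range is refused whole. The fingers move at their own pace and stop on an object; "squeeze" is the grip in N (left out, the last holds). Time passes only in rows, so rows that do not move let the fingers close. It gives the time, the measured TCP pose, the force, the opening and the grip force at its end, in the units of the state.
- env.get_state(): the state, without advancing time (a new reading comes with each control period).
- optics.read_camera(name): name is "side" or "top" or "wrist"; returns the picture (384x512x3 uint8, red, green, blue); there is no depth.
- optics.get_calibration(name): a dict with "fx", "fy", "cx", "cy" (pixels), "R" (3x3) and "t" (3): a world point X has camera coordinates R X + t. Camera axes: x right, y down, z forward; pixel columns grow to the right and rows downward; lengths in m; the calibration is good to about 2 mm. A picture is of the moment at which its call begins: read the wrist's pose just before it. get_calibration takes no time and is no camera call; for the wrist camera it gives the pose at the moment of the call.
- env.sign_off(): hands the job in; it is judged then, once.
The state is a dict: "time": time; "joint_positions": joint angles; "dq": joint speeds; "joint_efforts": joint torques, N m; "tool_pos": TCP position; "tool_rot": TCP orientation; "force": force on the tool from outside, world axes, zero at the start; "moment": the same for the moment, N m; "grip_width": finger opening in m; "grip_force": force on a finger pad.
Only numpy, scipy, OpenCV 4.12 (cv2) and the standard library are available. Lean on these libraries where they do the work, as an engineer would, in place of code of your own. Each camera call takes 0.05 s, during which the arm holds its last target. There are 200 camera calls.

## Working session

There is one attempt and no reset: what is moved stays moved. The work goes in short steps, Python scripts to look and compute and a tool call to move; the robot and the scene stay as the last step left them, time stands still between calls to the robot, and variables do not carry over. Pictures are saved under pics/ and viewed, at most 10 in all, crops included, and the job is handed in when it is done.

Besides the shell and the picture viewer there is one more tool, called after "Emit:" as a command line: name --argument value ..., lists and objects as JSON in quotes. step_arm: Moves the arm, as the interface text tells. Its arguments: {"type":"object","properties":{"moves":{"type":"array"},"squeeze":{"type":"number"}},"required":["moves"]}

```bash
mkdir -p pics; cat > h.py <<'E'
import numpy as np,cv2
from workcell import env,optics
def snap(n,f):
    im=optics.read_camera(n); cv2.imwrite('pics/'+f,cv2.cvtColor(im,cv2.COLOR_RGB2BGR)); return im
def ray(n,u,v):
    c=optics.get_calibration(n);R=np.array(c['R']);t=np.array(c['t'])
    d=R.T@np.array([(u-c['cx'])/c['fx'],(v-c['cy'])/c['fy'],1]);return -R.T@t,d
def onz(n,u,v,z):
    o,d=ray(n,u,v);return o+d*(z-o[2])/d[2]
def proj(n,X):
    c=optics.get_calibration(n);p=np.array(c['R'])@np.array(X)+np.array(c['t']);return c['fx']*p[0]/p[2]+c['cx'],c['fy']*p[1]/p[2]+c['cy']
E
python3 - <<'E'
from h import *
a=snap('top','t0.png');b=snap('side','s0.png')
cv2.imwrite('pics/ts.png',cv2.cvtColor(np.vstack([a,b])[:,:],cv2.COLOR_RGB2BGR)) if 0 else None
for n,im in(('top',a),('side',b)):
    hsv=cv2.cvtColor(im,cv2.COLOR_RGB2HSV)
    m=(((hsv[...,0]<8)|(hsv[...,0]>172))&(hsv[...,1]>150)&(hsv[...,2]>60)).astype(np.uint8)
    k,l,s,c=cv2.connectedComponentsWithStats(m)
    print(n,[(s[i].tolist(),c[i].round(1).tolist()) for i in range(1,k) if s[i,4]>15])
    print(optics.get_calibration(n))
print(env.get_state())
E
```

```text
top [([278, 138, 7, 7, 39], [280.9, 141.1]), ([318, 147, 7, 7, 40], [321.3, 150.0]), ([269, 178, 8, 7, 41], [272.5, 181.1]), ([310, 186, 7, 8, 41], [313.1, 189.9]), ([37, 249, 71, 56, 1135], [70.8, 275.6]), ([104, 287, 26, 29, 349], [115.8, 301.1]), ([246, 290, 37, 19, 179], [265.1, 297.2]), ([125, 298, 38, 35, 603], [141.5, 315.4]), ([277, 309, 7, 23, 55], [280.9, 318.9]), ([253, 310, 27, 33, 217], [266.8, 326.4]), ([160, 314, 10, 20, 64], [164.7, 323.7]), ([122, 326, 28, 16, 132], [135.2, 334.1]), ([246, 340, 23, 10, 83], [257.8, 344.1]), ([374, 361, 16, 17, 53], [379.1, 367.1])]
{'fx': 422.5402087793609, 'fy': 422.5402087793609, 'cx': 256.5203322145362, 'cy': 188.997560997405, 'R': array([[ 0.02833858, -0.99959649,  0.00194329],
       [-0.9939723 , -0.028385  , -0.10589318],
       [ 0.10590561,  0.00106929, -0.99437561]]), 't': array([0.0167627 , 0.51801323, 1.74824918])}
side [([45, 18, 45, 24, 427], [66.7, 28.0]), ([64, 49, 45, 103, 1377], [83.5, 101.0]), ([319, 152, 8, 7, 38], [322.6, 154.7]), ([89, 156, 43, 70, 1464], [110.2, 193.0]), ([280, 167, 7, 9, 53], [283.1, 171.0]), 
[... 527 characters left out ...]
joint_positions': array([-1.24449452,  0.61585119, -0.01263618,  1.42473741,  0.0081174 ,
        1.10340945, -0.04038844]), 'dq': array([ 3.80120408e-05, -8.51480831e-04,  1.93869507e-03, -3.00645709e-03,
       -6.41747364e-04,  3.45893643e-04,  4.88659906e-04]), 'joint_efforts': array([ 1.28386069e-03, -4.70384359e+01,  2.60104090e-01, -1.71572578e+01,
        1.00225315e-02,  5.83245346e-03, -8.57666066e-06]), 'tool_pos': array([0.22433889, 0.60932493, 0.23023573]), 'tool_rot': array([-0.55108708, -3.0924924 ,  0.00365044]), 'force': array([-0.31769368,  0.52101623, -0.00524914]), 'moment': array([0.00668747, 0.01975837, 0.01799834]), 'grip_force': 0.0, 'grip_width': 0.08556822541491232}
```

View pics/t0.png

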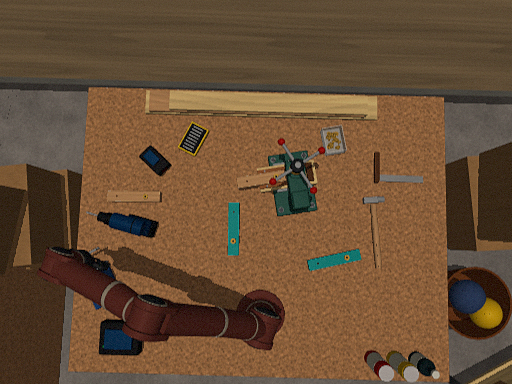

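View pics/s0.png

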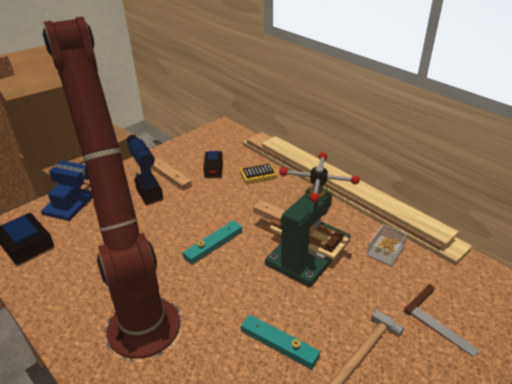

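```bash
python3 - <<'E'
from h import *
T=[(280.9,141.1),(321.3,150.0),(313.1,189.9),(272.5,181.1)]
S=[(322.6,154.7),(355,178.9),(313.9,196.8),(283.1,171)]
def tri(a,b):
    o1,d1=ray('top',*a);o2,d2=ray('side',*b)
    s=np.linalg.lstsq(np.c_[d1,-d2],o2-o1,rcond=None)[0];p=o1+s[0]*d1;q=o2+s[1]*d2
    return (p+q)/2,np.linalg.norm(p-q)
P=[]
for a in T:
    r=min((tri(a,b) for b in S),key=lambda r:r[1]+10*abs(r[0][2]-.29));P.append(r[0]);print(r)
P=np.array(P);c=P.mean(0);print('axis',c,[np.degrees(np.arctan2(*(p-c)[1::-1])) for p in P])
im=cv2.imread('pics/t0.png')[130:225,225:340];cv2.imwrite('pics/tc.png',cv2.resize(im,None,fx=6,fy=6,interpolation=cv2.INTER_CUBIC))
E
```

```text
(array([ 0.66660652, -0.05226368,  0.28898747]), np.float64(0.0002722734587259593))
(array([ 0.63855344, -0.19945081,  0.28659337]), np.float64(0.00031180958955565426))
(array([ 0.49209729, -0.17157027,  0.28518232]), np.float64(0.0008866456642972524))
(array([ 0.51980597, -0.02522414,  0.28561993]), np.float64(0.0005662796100283616))
axis [ 0.5792658  -0.11212722  0.28659577] [np.float64(34.42683803138231), np.float64(-55.825777975074594), np.float64(-145.7086527117469), np.float64(124.3802663946216)]
```

View pics/tc.png

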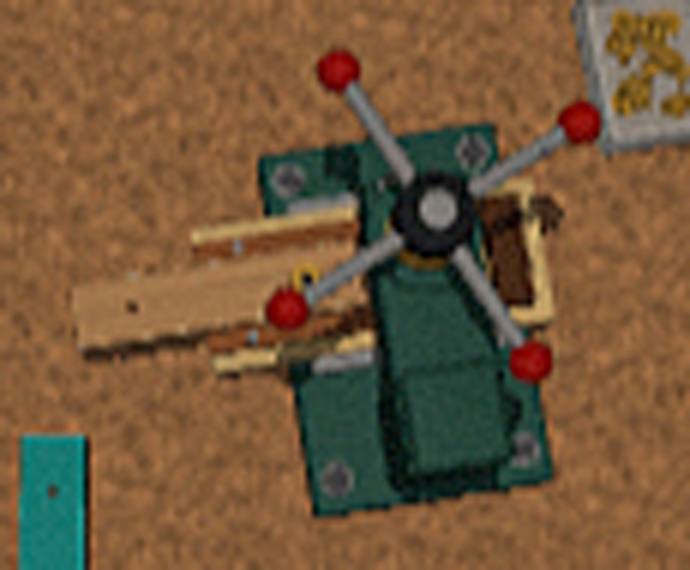

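```bash
python3 - <<'E'
from h import *
g=lambda x,y,z:onz('top',225+(x+.5)/6-.5,130+(y+.5)/6-.5,z)
C=[g(*p,.028) for p in((262,158),(497,125),(552,478),(315,515))]
print(np.round(C,4))
a=lambda v:np.degrees(np.arctan2(v[1],v[0]))
print('yaw',a(C[0]-C[3]),a(C[1]-C[2]),a(C[0]-C[1])-90,a(C[3]-C[2])-90, 'ctr',np.mean(C,0))
A,B=g(73,288,.08),g(85,350,.08);m=(A+B)/2;print('battenend',A,B,m,np.linalg.norm(A-B))
print('strip',a(g(193,235,.068)-g(355,207,.068))-90)
ax=np.array([.5793,-.1121])
for yaw in(-6,-7,-8):
    y=np.radians(yaw);Y=np.array([-np.sin(y),np.cos(y)]);X=np.array([np.cos(y),np.sin(y)]);print(yaw,'end in press',X@(m[:2]-ax),Y@(m[:2]-ax),'ctr',X@(np.mean(C,0)[:2]-ax))
n=g(305,276,.119);print('nut',n)
E
```

```text
[[ 0.6596 -0.0142  0.028 ]
 [ 0.688  -0.1797  0.028 ]
 [ 0.4393 -0.222   0.028 ]
 [ 0.4089 -0.0574  0.028 ]]
yaw 9.788404875474379 9.633465735017744 9.745252757393942 10.485377710849335 ctr [ 0.54894873 -0.11833388  0.028     ]
battenend [0.55634364 0.11356963 0.08      ] [0.51409674 0.10400208 0.08      ] [0.53522019 0.10878585 0.08      ] 0.04331672570324927
strip 11.550572556948325
-6 end in press -0.06692719731693418 0.21506822323987976 ctr -0.02953338161354912
-7 end in press -0.07067046202434046 0.21386742665849057 ctr -0.029365314338659344
-8 end in press -0.07439219982441399 0.21260148398716097 ctr -0.02918830210455383
nut [ 0.56365702 -0.0426088   0.119     ]
```

Emit:
step_arm --moves '[[[0,0,-20,0,0,0.175,0],[0,0,-20,0,0,0.175,0],[0,0,-20,0,0,0.175,0],[0,0,-20,0,0,0.175,0],[0,0,-20,0,0,0.175,0]]]'

```text
time: 0.72
tool_pos: [0.2243, 0.6096, 0.3312]
tool_rot: [1.817, 2.563, -0.002]
force: [0.8, -0.0, -0.2]
grip_width: -0.0003
grip_force: 0.0
```

Emit:
step_arm --moves '[[[0,0,0,0,0,0.175,0],[-51,22,0,0,0,0,0],[-51,22,0,0,0,0,0],[-51,22,0,0,0,0,0],[-51,22,0,0,0,0,0]]]'

```text
time: 1.35
tool_pos: [0.3461, 0.4217, 0.3309]
tool_rot: [2.027, 2.4, -0.001]
force: [0.7, 0.5, -0.4]
grip_width: -0.0004
grip_force: 0.0
```

Emit:
step_arm --moves '[[[-51,22,0,0,0,0,0],[-51,22,0,0,0,0,0],[-51,22,0,0,0,0,0],[-51,22,0,0,0,0,0],[0,0,0,0,0,0,0]]]'

```text
time: 1.98
tool_pos: [0.4688, 0.2311, 0.3313]
tool_rot: [2.039, 2.386, -0.003]
force: [-0.1, 0.9, 0.2]
grip_width: 0.0001
grip_force: 0.0
```

```bash
cat >> h.py <<'E'
from scipy.spatial.transform import Rotation as Ro
AX=np.array([.5793,-.1121]);YAW=np.radians(10)
def rep(tgt=None,hd=None):
    s=env.get_state();R=Ro.from_rotvec(s['tool_rot']).as_matrix();p=s['tool_pos']
    h=np.degrees(np.arctan2(R[1,0],R[0,0]));d=p[:2]-AX
    print('t',s['time'],'p',p.round(4),'head',h.round(2),'tilt',R[:,2].round(3),'F',s['force'].round(2),'M',s['moment'].round(2))
    c,q=np.cos(YAW),np.sin(YAW);print('press xy',(c*d[0]+q*d[1]).round(4),(-q*d[0]+c*d[1]).round(4),'r',np.hypot(*d).round(4),'ang',np.degrees(np.arctan2(d[1],d[0])).round(1),'j7',s['joint_positions'][6].round(2))
    if tgt is not None: print('tool shift mm',(1e3*R.T@(np.array(tgt)-p)).round(1),'turn',(np.radians((h-hd+180)%360-180)).round(3) if hd is not None else '')
E
python3 -c "
from h import *
rep([.531,.146,.3],100)"
```

```text
t 1.975 p [0.4688 0.2311 0.3313] head 98.98 tilt [ 0.001 -0.003 -1.   ] F [-0.12  0.89  0.16] M [ 0.07 -0.02  0.08]
press xy -0.0492 0.3571 r 0.3605 ang 107.8 j7 -0.2
tool shift mm [-93.6  48.1  31.7] turn -0.018
```

Emit:
step_arm --moves '[[[-47,24,0,0,0,-0.018,0],[-47,24,0,0,0,0,0],[0,0,58,0,0,0,0],[0,0,58,0,0,0,0],[0,0,58,0,0,0,0]]]'

```text
time: 2.6
tool_pos: [0.5295, 0.1545, 0.1554]
tool_rot: [-2.003, -2.419, -0.001]
force: [0.3, 0.5, -1.0]
grip_width: -0.0001
grip_force: 0.0
```

Emit:
step_arm --moves '[[[0,0,50,0,0,0,0],[0,0,46,0,0,0,0],[0,0,0,0,0,0,0]]]'

```text
time: 2.98
tool_pos: [0.5267, 0.1536, 0.058]
tool_rot: [-2.0, -2.415, 0.011]
force: [-0.4, 0.7, 0.7]
grip_width: 0.0003
grip_force: 0.0
```

```bash
python3 -c "
from h import *
rep([.531,.146,.062],100)
b=snap('wrist','w1.png');snap('side','s1.png')
im=cv2.imread('pics/s1.png')[130:290,220:400];cv2.imwrite('pics/sc1.png',cv2.resize(im,None,fx=3.3,fy=3.3,interpolation=cv2.INTER_CUBIC))
"
```

```text
t 2.975 p [0.5267 0.1536 0.058 ] head 100.73 tilt [-0.009 -0.002 -1.   ] F [-0.37  0.67  0.7 ] M [ 0.02 -0.    0.01]
press xy -0.0057 0.2708 r 0.2709 ang 101.2 j7 0.17
tool shift mm [-8.3  2.8 -4. ] turn 0.013
```

View pics/sc1.png

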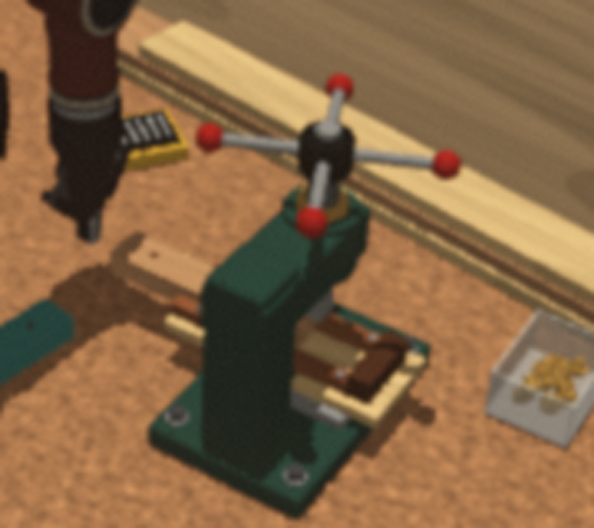

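Emit:
step_arm --moves '[[[-15,3,-3,0,0,0.012,0],[-12,0,0,0,0,0,0],[-12,0,0,0,0,0,0],[-12,0,0,0,0,0,0],[-12,0,0,0,0,0,0]]]'

```text
time: 3.7
tool_pos: [0.5443, 0.0913, 0.0645]
tool_rot: [-2.019, -2.406, -0.001]
force: [0.2, 2.3, 1.5]
grip_width: -0.0
grip_force: 1.2
```

Emit:
step_arm --moves '[[[-8,0,0,0,0,0,0],[-6,0,0,0,0,0,0],[-6,0,0,0,0,0,0],[-5,0,0,0,0,0,0],[0,0,0,0,0,0,0]]]'

```text
time: 4.32
tool_pos: [0.5486, 0.066, 0.0642]
tool_rot: [2.02, 2.405, -0.001]
force: [0.9, 1.1, -0.1]
grip_width: -0.0001
grip_force: 0.3
```

```bash
python3 -c "
from h import *
rep()"
```

```text
t 4.325 p [0.5486 0.066  0.0642] head 99.94 tilt [ 0.    -0.001 -1.   ] F [ 0.87  1.08 -0.07] M [ 0.19 -0.03 -0.01]
press xy 0.0006 0.1807 r 0.1807 ang 99.8 j7 0.3
```

Emit:
step_arm --moves '[[[-2,0,0,0,0,0,0],[-2,0,0,0,0,0,0],[-2,0,0,0,0,0,0],[0,0,0,0,0,0,0]]]'

```text
time: 4.82
tool_pos: [0.5493, 0.0602, 0.0641]
tool_rot: [2.021, 2.405, -0.002]
force: [0.1, 0.7, 0.9]
grip_width: 0.0
grip_force: 0.2
```

Emit:
step_arm --moves '[[[-1,0,0,0,0,0,0],[-1,0,0,0,0,0,0],[0,0,0,0,0,0,0]]]'

```text
time: 5.2
tool_pos: [0.5496, 0.0586, 0.0642]
tool_rot: [-2.02, -2.406, 0.001]
force: [0.9, 0.4, 0.7]
grip_width: 0.0001
grip_force: 0.2
```

Emit:
step_arm --moves '[[[-1,0,0,0,0,0,0],[-1,0,0,0,0,0,0],[0,0,0,0,0,0,0]]]'

```text
time: 5.58
tool_pos: [0.5502, 0.0568, 0.0643]
tool_rot: [2.02, 2.406, -0.0]
force: [-0.8, 0.2, 0.0]
grip_width: -0.0002
grip_force: 0.2
```

Emit:
step_arm --moves '[[[-1,0,0,0,0,0,0],[-1,0,0,0,0,0,0],[0,0,0,0,0,0,0]]]'

```text
time: 5.95
tool_pos: [0.5506, 0.055, 0.0643]
tool_rot: [2.02, 2.406, -0.0]
force: [0.1, 0.0, 0.1]
grip_width: 0.0003
grip_force: 0.2
```

Emit:
step_arm --moves '[[[-1,0,0,0,0,0,0],[-1,0,0,0,0,0,0],[0,0,0,0,0,0,0]]]'

```text
time: 6.32
tool_pos: [0.5508, 0.0542, 0.0643]
tool_rot: [-2.018, -2.406, -0.001]
force: [-1.0, 4.4, 0.9]
grip_width: -0.0001
grip_force: 1.7
```

Emit:
step_arm --moves '[[[-1.5,0,0,0,0,0,0],[0,0,0,0,0,0,0]]]'

```text
time: 6.58
tool_pos: [0.5507, 0.0541, 0.0643]
tool_rot: [-2.016, -2.406, -0.003]
force: [-1.4, 5.6, 0.4]
grip_width: 0.0002
grip_force: 2.9
```

```bash
python3 -c "
from h import *
rep()"
```

```text
t 6.575 p [0.5507 0.0541 0.0643] head 100.08 tilt [-0.001  0.003 -1.   ] F [-1.43  5.64  0.43] M [1.27 0.29 0.05]
press xy 0.0007 0.1687 r 0.1687 ang 99.7 j7 0.32
```

Emit:
step_arm --moves '[[[40,0,0,0,0,0,0],[20,0,-50,0,0,0,0],[0,0,-60,0,0,0,0],[0,0,-60,0,0,0,0],[0,0,-60,0,0,0,0]]]'

```text
time: 7.2
tool_pos: [0.5409, 0.1091, 0.2964]
tool_rot: [2.021, 2.403, -0.001]
force: [0.7, 0.3, -0.2]
grip_width: 0.0
grip_force: 0.0
```

Emit:
step_arm --moves '[[[0,0,-60,0,0,-0.14,0],[0,0,-15,0,0,-0.14,0],[0,0,0,0,0,-0.14,0]]]'

```text
time: 7.58
tool_pos: [0.5419, 0.109, 0.3715]
tool_rot: [1.469, 2.771, 0.003]
force: [0.2, -0.3, -0.5]
grip_width: -0.0003
grip_force: 0.0
```

```bash
python3 -c "
from h import *
rep([.5303,-.1734,.365],124.3)
b=snap('top','t2.png')
im=cv2.imread('pics/t2.png')[130:225,215:330];cv2.imwrite('pics/tc2.png',cv2.resize(im,None,fx=6,fy=6,interpolation=cv2.INTER_CUBIC))
"
```

```text
t 7.575 p [0.5419 0.109  0.3715] head 124.16 tilt [ 0.005 -0.001 -1.   ] F [ 0.2  -0.32 -0.5 ] M [ 0.03  0.04 -0.03]
press xy 0.0016 0.2242 r 0.2242 ang 99.6 j7 0.47
tool shift mm [-227.1 -168.2    6.6] turn -0.003
```

View pics/tc2.png

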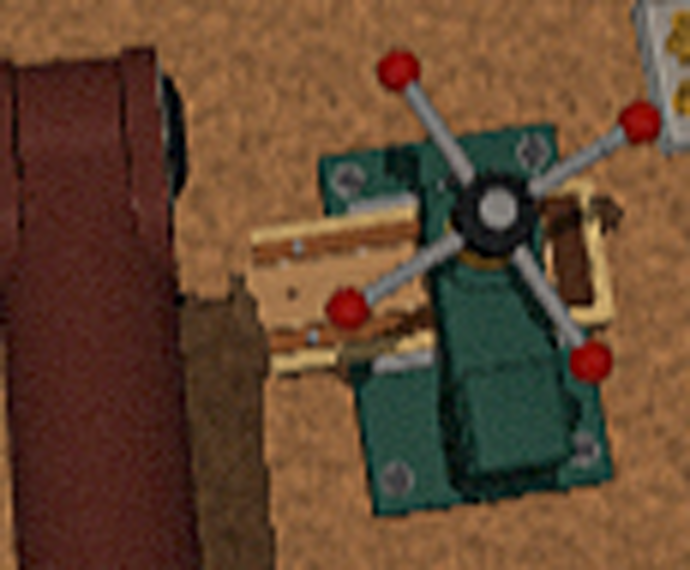

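Emit:
step_arm --moves '[[[-45.5,-33.5,0,0,0,0,0],[-45.5,-33.5,0,0,0,0,0],[-45.5,-33.5,0,0,0,0,0],[-45.5,-33.5,0,0,0,0,0],[-45.5,-33.5,0,0,0,0,0]]]'

```text
time: 8.25
tool_pos: [0.5285, -0.1744, 0.3691]
tool_rot: [1.479, 2.772, -0.002]
force: [0.2, -0.2, 0.2]
grip_width: 0.0001
grip_force: 0.0
```

Emit:
step_arm --moves '[[[0,0,0,0,0,0,0]]]'

```text
time: 8.38
tool_pos: [0.5267, -0.1795, 0.3691]
tool_rot: [1.495, 2.762, -0.009]
force: [-0.9, 0.6, 0.5]
grip_width: -0.0002
grip_force: 0.0
```

```bash
python3 -c "
from h import *
rep([.5303,-.1734,.273],124.3)
"
```

```text
t 8.375 p [ 0.5267 -0.1795  0.3691] head 123.16 tilt [-0.002 -0.006 -1.   ] F [-0.86  0.62  0.53] M [ 0.05  0.08 -0.03]
press xy -0.0635 -0.0572 r 0.0855 ang -128.0 j7 1.01
tool shift mm [ 3.5  6.8 96.1] turn -0.02
```

Emit:
step_arm --moves '[[[3,6,48,0,0,-0.02,0],[0,0,48,0,0,0,0],[0,0,0,0,0,0,0]]]'

```text
time: 8.75
tool_pos: [0.5305, -0.1647, 0.2702]
tool_rot: [-1.444, -2.781, 0.004]
force: [-0.1, 0.1, -0.4]
grip_width: 0.0002
grip_force: 0.0
```

Emit:
step_arm --moves '[[[7,0,0,0,0,0,0],[7.6,-1.2,0.5,0,0,0.1,0],[7.6,-1.2,0.5,0,0,0.1,0],[7.6,-1.2,0.5,0,0,0.1,0]]]'

```text
time: 9.25
tool_pos: [0.516, -0.1434, 0.2746]
tool_rot: [1.848, 2.531, 0.002]
force: [1.6, -2.9, -1.4]
grip_width: 0.0
grip_force: 1.7
```

```bash
python3 -c "
from h import *
rep()
snap('top','t3.png')
im=cv2.imread('pics/t3.png')[130:225,225:340];cv2.imwrite('pics/tc3.png',cv2.resize(im,None,fx=6,fy=6,interpolation=cv2.INTER_CUBIC))
"
```

```text
t 9.25 p [ 0.516  -0.1434  0.2746] head 107.72 tilt [ 0.007 -0.004 -1.   ] F [ 1.64 -2.87 -1.35] M [-0.74 -0.55 -0.05]
press xy -0.0678 -0.0198 r 0.0707 ang -153.7 j7 0.75
```

View pics/tc3.png

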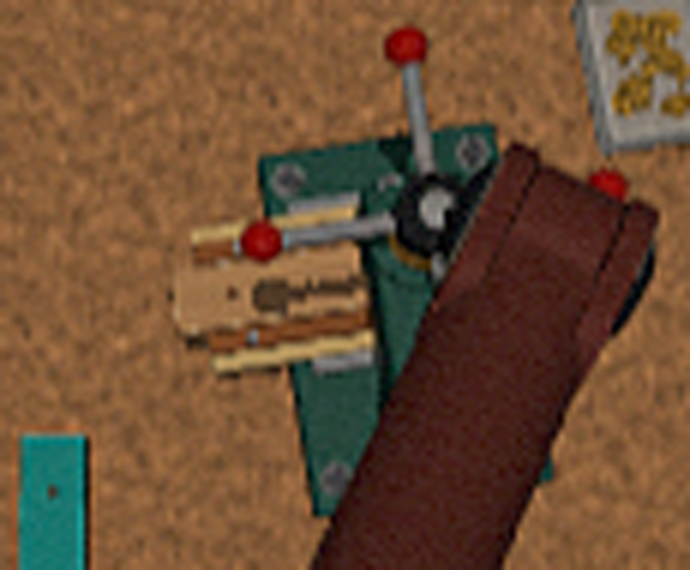

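Emit:
step_arm --moves '[[[11,-2.5,1.5,0,0,0.18,0],[11,-2.5,1.5,0,0,0.18,0],[11,-2.5,1.2,0,0,0.17,0],[11,-2,0.8,0,0,0.15,0],[11,-2,0.8,0,0,0.15,0]]]'

```text
time: 9.93
tool_pos: [0.5061, -0.0899, 0.2688]
tool_rot: [2.714, 1.572, 0.005]
force: [-0.6, -3.3, 0.1]
grip_width: 0.0001
grip_force: 1.5
```

```bash
python3 -c "
from h import *
rep()"
```

```text
t 9.925 p [ 0.5061 -0.0899  0.2688] head 60.16 tilt [ 0.005 -0.002 -1.   ] F [-0.57 -3.33  0.09] M [-0.77 -0.06  0.  ]
press xy -0.0682 0.0346 r 0.0765 ang 163.1 j7 -0.07
```

Emit:
step_arm --moves '[[[11.2,-1.9,0.7,0,0,0.15,0],[11.2,-1.9,0.7,0,0,0.15,0],[11.2,-1.9,0.7,0,0,0.15,0],[11.2,-1.9,0.7,0,0,0.15,0],[11.2,-1.9,0.7,0,0,0.15,0]]]'

```text
time: 10.55
tool_pos: [0.5384, -0.0448, 0.2646]
tool_rot: [3.106, 0.471, 0.002]
force: [-3.1, -3.1, 0.2]
grip_width: -0.0002
grip_force: 1.3
```

```bash
python3 -c "
from h import *
rep()"
```

```text
t 10.55 p [ 0.5384 -0.0448  0.2646] head 17.23 tilt [ 0.001 -0.    -1.   ] F [-3.11 -3.14  0.22] M [-0.59  0.37 -0.05]
press xy -0.0286 0.0734 r 0.0787 ang 121.3 j7 -0.78
```

Emit:
step_arm --moves '[[[-9,0,0,0,0,0,0],[0,0,-45,0,0,0,0],[-12.8,4.2,0,0,0,-0.175,0],[-12.8,4.2,0,0,0,-0.175,0],[-12.8,4.2,0,0,0,-0.175,0]]]'

```text
time: 11.18
tool_pos: [0.5008, -0.0755, 0.3087]
tool_rot: [-2.868, -1.28, -0.003]
force: [-0.3, -0.7, 0.6]
grip_width: 0.0
grip_force: 0.0
```

Emit:
step_arm --moves '[[[-12.8,4.2,0,0,0,-0.175,0],[-12.8,4.2,0,0,0,-0.175,0],[-12.8,4.2,0,0,0,-0.175,0],[-12.8,4.2,0,0,0,-0.175,0],[-12.8,4.2,0,0,0,-0.175,0]]]'

```text
time: 11.8
tool_pos: [0.4962, -0.141, 0.3089]
tool_rot: [2.057, 2.374, 0.003]
force: [0.0, -0.0, 0.2]
grip_width: 0.0001
grip_force: 0.0
```

Emit:
step_arm --moves '[[[-12.8,4.2,0,0,0,-0.175,0],[0,0,0,0,0,0,0]]]'

```text
time: 12.05
tool_pos: [0.5023, -0.1537, 0.3087]
tool_rot: [1.855, 2.534, 0.002]
force: [-0.5, 0.1, -0.3]
grip_width: 0.0001
grip_force: 0.0
```

```bash
python3 -c "
from h import *
rep([.5156,-.1595,.265],107.5)
im=snap('side','s4.png')
hsv=cv2.cvtColor(im,cv2.COLOR_RGB2HSV)
m=(((hsv[...,0]<8)|(hsv[...,0]>172))&(hsv[...,1]>150)&(hsv[...,2]>60)).astype(np.uint8)
k,l,s,c=cv2.connectedComponentsWithStats(m)
for i in range(1,k):
  if 15<s[i,4]<120:
    p=onz('side',*c[i],.278);d=p[:2]-AX;print(c[i].round(1),np.hypot(*d).round(4),np.degrees(np.arctan2(d[1],d[0])).round(1))
"
```

```text
t 12.05 p [ 0.5023 -0.1537  0.3087] head 107.6 tilt [ 0.002  0.    -1.   ] F [-0.53  0.12 -0.34] M [ 0.05 -0.05 -0.01]
press xy -0.083 -0.0276 r 0.0875 ang -151.6 j7 0.77
tool shift mm [-9.5 10.8 43.7] turn 0.002
[333.2 159.6] 0.1071 15.8
[286.4 167.2] 0.1062 106.5
[212.3 171. ] 0.3175 130.0
[351.6 188.5] 0.1059 -76.3
[302.4 197. ] 0.1086 -163.1
[164.8 302.7] 0.6005 -172.7
```

Emit:
step_arm --moves '[[[-10,10,0,0,0,0,0],[0,0,43,0,0,0,0],[4,0,0,0,0,0.02,0],[7.5,-1.5,0.5,0,0,0.1,0],[7.5,-1.7,0.5,0,0,0.1,0]]]'

```text
time: 12.72
tool_pos: [0.5087, -0.1429, 0.265]
tool_rot: [2.123, 2.31, -0.001]
force: [1.2, -3.2, -2.7]
grip_width: 0.0001
grip_force: 1.5
```

```bash
python3 -c "
from h import *
rep()"
```

```text
t 12.725 p [ 0.5087 -0.1429  0.265 ] head 94.83 tilt [ 0.003 -0.003 -1.   ] F [ 1.17 -3.25 -2.7 ] M [-0.61 -0.19 -0.06]
press xy -0.0749 -0.0181 r 0.077 ang -156.4 j7 0.58
```

Emit:
step_arm --moves '[[[9,-1.6,0.6,0,0,0.11,0],[9,-1.6,0.6,0,0,0.12,0],[9,-1.6,0.6,0,0,0.12,0],[9,-1.6,0.6,0,0,0.12,0],[9,-1.6,0.6,0,0,0.12,0]]]'

```text
time: 13.35
tool_pos: [0.5045, -0.1004, 0.2621]
tool_rot: [2.706, 1.589, -0.008]
force: [-4.3, -6.2, 0.7]
grip_width: -0.0001
grip_force: 3.8
```

```bash
python3 -c "
from h import *
rep()"
```

```text
t 13.35 p [ 0.5045 -0.1004  0.2621] head 60.85 tilt [-0.002 -0.006 -1.   ] F [-4.31 -6.17  0.69] M [-1.32  0.98  0.1 ]
press xy -0.0716 0.0245 r 0.0757 ang 171.1 j7 -0.01
```

Emit:
step_arm --moves '[[[8,-1.6,0.5,0,0,0.08,0],[7.5,-1.5,0.5,0,0,0.1,0],[7.5,-1.5,0.5,0,0,0.1,0],[7.5,-1.5,0.5,0,0,0.1,0],[7.5,-1.5,0.5,0,0,0.1,0]]]'

```text
time: 13.98
tool_pos: [0.5221, -0.0655, 0.2596]
tool_rot: [3.006, 0.903, -0.007]
force: [-4.5, -5.0, 1.2]
grip_width: 0.0001
grip_force: 3.7
```

```bash
python3 -c "
from h import *
rep()"
```

```text
t 13.975 p [ 0.5221 -0.0655  0.2596] head 33.43 tilt [-0.004 -0.004 -1.   ] F [-4.52 -5.05  1.2 ] M [-1.2   1.11 -0.01]
press xy -0.0482 0.0559 r 0.0738 ang 140.8 j7 -0.47
```

Emit:
step_arm --moves '[[[6,-1.7,0.4,0,0,0.08,0],[6,-1.5,0.4,0,0,0.08,0],[6,-1.5,0.4,0,0,0.08,0],[6,-1.5,0.4,0,0,0.08,0]]]'

```text
time: 14.48
tool_pos: [0.5407, -0.0501, 0.2581]
tool_rot: [3.109, 0.412, -0.006]
force: [-4.9, -7.0, 1.1]
grip_width: 0.0002
grip_force: 3.5
```

```bash
python3 -c "
from h import *
rep()"
```

```text
t 14.475 p [ 0.5407 -0.0501  0.2581] head 15.09 tilt [-0.003 -0.006 -1.   ] F [-4.88 -6.97  1.15] M [-1.41  1.1   0.02]
press xy -0.0273 0.0678 r 0.0731 ang 121.9 j7 -0.76
```

Emit:
step_arm --moves '[[[5,-1.5,0.3,0,0,0.067,0],[5,-1.5,0.3,0,0,0.067,0],[4,-1.2,0.3,0,0,0.055,0]]]'

```text
time: 14.85
tool_pos: [0.553, -0.043, 0.2569]
tool_rot: [3.134, 0.118, -0.008]
force: [-6.2, -6.8, 1.6]
grip_width: -0.0002
grip_force: 3.4
```

```bash
cat >> h.py <<'E'
def tq():
    rep();s=env.get_state();d=s['tool_pos'][:2]-AX;F=s['force'];t=d[0]*F[1]-d[1]*F[0];print('torque',t.round(3),'N@75',(t/.075).round(2))
E
python3 -c "
from h import *
tq()"
```

```text
t 14.85 p [ 0.553  -0.043   0.2569] head 4.3 tilt [-0.005 -0.005 -1.   ] F [-6.22 -6.75  1.57] M [-1.36  1.19 -0.04]
press xy -0.0139 0.0727 r 0.074 ang 110.9 j7 -0.93
torque 0.608 N@75 8.1
```

Emit:
step_arm --moves '[[[3,-0.8,0.2,0,0,0.04,0],[3,-0.8,0.2,0,0,0.04,0],[0,0,0,0,0,0,0]]]'

```text
time: 15.22
tool_pos: [0.5589, -0.0399, 0.2561]
tool_rot: [3.138, -0.004, -0.008]
force: [-5.0, -4.7, 0.3]
grip_width: 0.0003
grip_force: 2.8
```

```bash
python3 -c "
from h import *
tq()"
```

```text
t 15.225 p [ 0.5589 -0.0399  0.2561] head -0.14 tilt [-0.005 -0.004 -1.   ] F [-4.96 -4.7   0.31] M [-1.01  1.11  0.02]
press xy -0.0075 0.0747 r 0.0751 ang 105.8 j7 -1.0
torque 0.454 N@75 6.06
```

Emit:
step_arm --moves '[[[4,-1,0.3,0,0,0.055,0],[4,-1,0.3,0,0,0.055,0],[0,0,0,0,0,0,0]]]'

```text
time: 15.6
tool_pos: [0.5669, -0.0375, 0.2554]
tool_rot: [3.133, -0.176, -0.008]
force: [-5.0, -4.6, 0.1]
grip_width: -0.0
grip_force: 2.6
```

```bash
python3 -c "
from h import *
tq()"
```

```text
t 15.6 p [ 0.5669 -0.0375  0.2554] head -6.41 tilt [-0.006 -0.003 -1.   ] F [-5.04 -4.63  0.07] M [-0.8   1.18 -0.  ]
press xy 0.0008 0.0757 r 0.0757 ang 99.4 j7 -1.1
torque 0.434 N@75 5.78
```

Emit:
step_arm --moves '[[[4,-1,0.3,0,0,0.055,0],[4,-1,0.3,0,0,0.055,0],[0,0,0,0,0,0,0]]]'

```text
time: 15.98
tool_pos: [0.575, -0.036, 0.2547]
tool_rot: [3.12, -0.347, -0.009]
force: [-6.0, -4.0, 0.1]
grip_width: -0.0003
grip_force: 2.6
```

```bash
python3 -c "
from h import *
tq()"
```

```text
t 15.975 p [ 0.575  -0.036   0.2547] head -12.69 tilt [-0.006 -0.002 -1.   ] F [-5.99 -3.96  0.14] M [-0.63  1.24 -0.01]
press xy 0.009 0.0756 r 0.0762 ang 93.2 j7 -1.19
torque 0.473 N@75 6.3
```

Emit:
step_arm --moves '[[[4,-1,0.3,0,0,0.055,0],[4,-1,0.3,0,0,0.055,0],[0,0,0,0,0,0,0]]]'

```text
time: 16.35
tool_pos: [0.5821, -0.0355, 0.2541]
tool_rot: [3.097, -0.518, -0.014]
force: [-8.9, -1.8, 2.2]
grip_width: -0.0002
grip_force: 3.9
```

```bash
python3 -c "
from h import *
tq()"
```

```text
t 16.35 p [ 0.5821 -0.0355  0.2541] head -19.0 tilt [-0.009 -0.    -1.   ] F [-8.94 -1.76  2.16] M [-0.42  1.79 -0.01]
press xy 0.016 0.075 r 0.0767 ang 87.9 j7 -1.29
torque 0.68 N@75 9.07
```

Emit:
step_arm --moves '[[[2,-0.5,0.1,0,0,0.02,0],[0,0,0,0,0,0,0]]]'

```text
time: 16.6
tool_pos: [0.5833, -0.0355, 0.254]
tool_rot: [3.092, -0.549, -0.017]
force: [-11.5, -1.2, 3.0]
grip_width: 0.0003
grip_force: 4.7
```

```bash
python3 -c "
from h import *
tq()"
```

```text
t 16.6 p [ 0.5833 -0.0355  0.254 ] head -20.14 tilt [-0.011  0.001 -1.   ] F [-11.5   -1.21   2.98] M [-0.34  2.1  -0.01]
press xy 0.0172 0.0748 r 0.0767 ang 87.0 j7 -1.3
torque 0.876 N@75 11.68
```

Emit:
step_arm --moves '[[[1.3,-0.4,0,0,0,0.01,0],[1,-0.3,0,0,0,0.01,0],[0,0,0,0,0,0,0]]]'

```text
time: 16.98
tool_pos: [0.585, -0.0356, 0.2539]
tool_rot: [3.086, -0.58, -0.019]
force: [-12.0, -1.8, 3.4]
grip_width: 0.0003
grip_force: 5.3
```

```bash
python3 -c "
from h import *
tq()"
```

```text
t 16.975 p [ 0.585  -0.0356  0.2539] head -21.3 tilt [-0.012  0.001 -1.   ] F [-12.04  -1.85   3.38] M [-0.33  2.43 -0.04]
press xy 0.0189 0.0743 r 0.0767 ang 85.7 j7 -1.32
torque 0.91 N@75 12.14
```

Emit:
step_arm --moves '[[[1.5,-0.4,0,0,0,0.01,0],[0,0,0,0,0,0,0]]]'

```text
time: 17.23
tool_pos: [0.5862, -0.0358, 0.2539]
tool_rot: [3.083, -0.596, -0.02]
force: [-12.5, -1.4, 3.9]
grip_width: -0.0002
grip_force: 5.6
```

```bash
python3 -c "
from h import *
tq()"
```

```text
t 17.225 p [ 0.5862 -0.0358  0.2539] head -21.88 tilt [-0.013  0.001 -1.   ] F [-12.53  -1.43   3.9 ] M [-0.27  2.51 -0.  ]
press xy 0.0201 0.0739 r 0.0766 ang 84.8 j7 -1.33
torque 0.946 N@75 12.62
```

Emit:
step_arm --moves '[[[2,0,0,0,0,0.025,0],[0,0,0,0,0,0,0]]]'

```text
time: 17.48
tool_pos: [0.5879, -0.036, 0.2538]
tool_rot: [3.076, -0.634, -0.022]
force: [-12.5, -0.5, 3.8]
grip_width: 0.0001
grip_force: 5.9
```

```bash
python3 -c "
from h import *
tq()"
```

```text
t 17.475 p [ 0.5879 -0.036   0.2538] head -23.3 tilt [-0.014  0.002 -1.   ] F [-12.45  -0.54   3.78] M [-0.06  2.59 -0.03]
press xy 0.0217 0.0735 r 0.0766 ang 83.5 j7 -1.35
torque 0.943 N@75 12.57
```

```bash
python3 -c "
from h import *
im=snap('side','s5.png')
cv2.imwrite('pics/sc5.png',cv2.resize(cv2.imread('pics/s5.png')[120:290,200:400],None,fx=3.3,fy=3.3,interpolation=cv2.INTER_CUBIC))
hsv=cv2.cvtColor(im,cv2.COLOR_RGB2HSV)
m=(((hsv[...,0]<8)|(hsv[...,0]>172))&(hsv[...,1]>150)&(hsv[...,2]>60)).astype(np.uint8)
k,l,s,c=cv2.connectedComponentsWithStats(m)
for i in range(1,k):
  if 10<s[i,4]<120:
    p=onz('side',*c[i],.2685);d=p[:2]-AX;print(c[i].round(1),s[i,4],np.hypot(*d).round(4),np.degrees(np.arctan2(d[1],d[0])).round(1))
tq()
"
```

```text
[152.7  46.7] 32 1.285 78.6
[151.6  54.1] 14 1.2009 80.5
[156.2  65. ] 11 1.0718 82.4
[152.6  71.8] 30 1.015 85.0
[149.4  83.7] 41 0.9202 89.2
[155.2  80.3] 18 0.9317 87.0
[148.7 103.2] 89 0.7789 96.3
[161.8 113. ] 67 0.68 98.0
[144.6 123.1] 37 0.6782 105.4
[348.9 171.4] 46 0.1053 -20.3
[212.3 171. ] 21 0.321 127.6
[286.1 189.5] 56 0.1074 162.3
[336.8 200.3] 63 0.1076 -110.3
t 17.525 p [ 0.5879 -0.036   0.2538] head -23.29 tilt [-0.014  0.002 -1.   ] F [-12.58  -0.25   3.74] M [-0.13  2.63 -0.03]
press xy 0.0217 0.0735 r 0.0766 ang 83.5 j7 -1.35
torque 0.955 N@75 12.74
```

View pics/sc5.png

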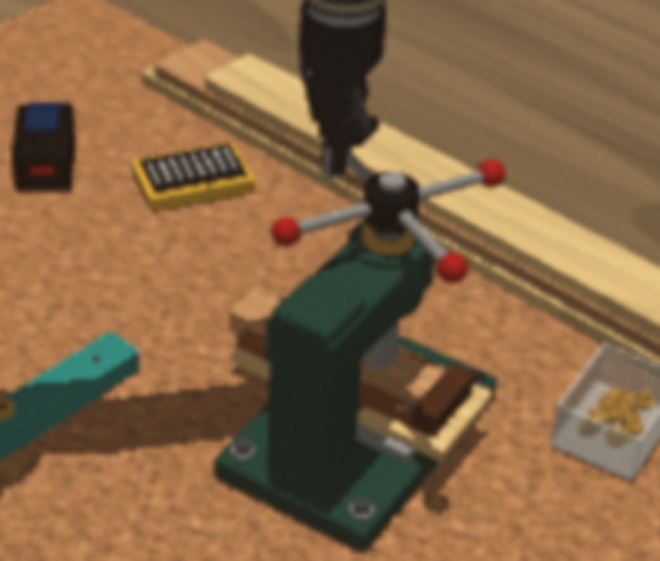

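Emit:
step_arm --moves '[[[2,0,0,0,0,0.01,0],[0,0,0,0,0,0,0],[0,0,0,0,0,0,0]]]'

```text
time: 17.9
tool_pos: [0.5895, -0.0363, 0.2537]
tool_rot: [-3.074, 0.649, 0.023]
force: [-13.2, 0.0, 4.5]
grip_width: -0.0001
grip_force: 6.2
```

```bash
python3 -c "
from h import *
tq()"
```

```text
t 17.9 p [ 0.5895 -0.0363  0.2537] head -23.85 tilt [-0.014  0.003 -1.   ] F [-13.25   0.     4.55] M [ 0.06  2.75 -0.04]
press xy 0.0232 0.0728 r 0.0764 ang 82.4 j7 -1.36
torque 1.004 N@75 13.38
```

Emit:
step_arm --moves '[[[1.5,0,0,0,0,0.01,0],[1.5,0,0,0,0,0.01,0],[0,0,0,0,0,0,0],[0,0,0,0,0,0,0]]]'

```text
time: 18.4
tool_pos: [0.5917, -0.0368, 0.2536]
tool_rot: [-3.066, 0.679, 0.026]
force: [-13.2, 1.6, 4.7]
grip_width: 0.0001
grip_force: 6.9
```

```bash
python3 -c "
from h import *
tq()"
```

```text
t 18.4 p [ 0.5917 -0.0368  0.2536] head -24.97 tilt [-0.016  0.005 -1.   ] F [-13.17   1.58   4.68] M [ 0.28  2.97 -0.01]
press xy 0.0253 0.072 r 0.0763 ang 80.6 j7 -1.38
torque 1.012 N@75 13.49
```

Emit:
step_arm --moves '[[[1.2,0,0,0,0,0,0],[1,0,0,0,0,0,0],[0,0,0,0,0,0,0],[0,0,0,0,0,0,0]]]'

```text
time: 18.9
tool_pos: [0.5933, -0.0373, 0.2535]
tool_rot: [-3.065, 0.679, 0.028]
force: [-15.1, 1.9, 5.0]
grip_width: -0.0001
grip_force: 7.5
```

```bash
python3 -c "
from h import *
im=snap('side','s6.png')
hsv=cv2.cvtColor(im,cv2.COLOR_RGB2HSV)
m=(((hsv[...,0]<8)|(hsv[...,0]>172))&(hsv[...,1]>150)&(hsv[...,2]>60)).astype(np.uint8)
k,l,s,c=cv2.connectedComponentsWithStats(m)
for i in range(1,k):
  if 10<s[i,4]<120:
    p=onz('side',*c[i],.2685);d=p[:2]-AX
    if np.hypot(*d)<.12:print(c[i].round(1),np.degrees(np.arctan2(d[1],d[0])).round(1))
tq()"
```

```text
[350.  172.7] -24.3
[285.2 188.3] 158.8
[334.2 201.2] -114.7
t 18.95 p [ 0.5932 -0.0373  0.2535] head -24.97 tilt [-0.017  0.006 -1.   ] F [-14.99   2.89   5.5 ] M [ 0.41  3.2  -0.03]
press xy 0.0267 0.0712 r 0.0761 ang 79.4 j7 -1.38
torque 1.162 N@75 15.49
```

Emit:
step_arm --moves '[[[-6,0,0,0,0,0,0],[-6,0,0,0,0,0,0],[0,0,-48,0,0,0,0],[30,0,0,0,0,0,0],[30,0,0,0,0,0,0]]]'

```text
time: 19.58
tool_pos: [0.646, -0.0574, 0.3036]
tool_rot: [-3.067, 0.671, -0.007]
force: [0.7, 0.4, 0.5]
grip_width: 0.0004
grip_force: 0.0
```

Emit:
step_arm --moves '[[[0,0,0,0,0,0,0]]]'

```text
time: 19.7
tool_pos: [0.6457, -0.0589, 0.3019]
tool_rot: [3.068, -0.675, 0.004]
force: [-0.8, 0.3, -1.2]
grip_width: -0.0002
grip_force: 0.0
```

```bash
python3 -c "
from h import *
a=np.radians(67);p=AX+.075*np.array([np.cos(a),np.sin(a)])+.029*np.array([np.sin(a),-np.cos(a)])
rep([*p,.255],-23)"
```

```text
t 19.7 p [ 0.6457 -0.0589  0.3019] head -24.8 tilt [ 0.002 -0.001 -1.   ] F [-0.81  0.25 -1.16] M [ 0.03 -0.02  0.  ]
press xy 0.0746 0.0408 r 0.0851 ang 38.7 j7 -1.42
tool shift mm [-11.5   0.3  46.9] turn -0.031
```

Emit:
step_arm --moves '[[[-9,0,0,0,0,-0.03,0],[0,0,45,0,0,0,0],[-8,0,0,0,0,0,0],[-8,-1.3,-0.5,0,0,-0.1,0],[-8,-1.3,-0.5,0,0,-0.1,0]]]'

```text
time: 20.32
tool_pos: [0.6146, -0.0435, 0.2593]
tool_rot: [3.126, -0.313, 0.006]
force: [2.8, -0.8, -1.0]
grip_width: -0.0001
grip_force: 1.6
```

Emit:
step_arm --moves '[[[-9.5,-1.6,-0.6,0,0,-0.125,0],[-9.5,-1.6,-0.6,0,0,-0.125,0],[-9.5,-1.6,-0.6,0,0,-0.125,0],[-9.5,-1.6,-0.6,0,0,-0.125,0],[-9.5,-1.6,-0.6,0,0,-0.125,0]]]'

```text
time: 20.95
tool_pos: [0.569, -0.0349, 0.2622]
tool_rot: [-3.067, -0.668, -0.012]
force: [3.8, 3.1, -1.8]
grip_width: 0.0002
grip_force: 2.6
```

```bash
python3 -c "
from h import *
tq()"
```

```text
t 20.95 p [ 0.569  -0.0349  0.2622] head 24.56 tilt [ 0.007  0.004 -1.   ] F [ 3.75  3.09 -1.76] M [ 0.79 -1.   -0.08]
press xy 0.0032 0.0778 r 0.0779 ang 97.6 j7 -0.65
torque -0.322 N@75 -4.29
```

Emit:
step_arm --moves '[[[-9.5,-1.6,-0.6,0,0,-0.125,0],[-9.5,-1.6,-0.6,0,0,-0.125,0],[-9.5,-1.6,-0.6,0,0,-0.125,0],[-9.5,-1.6,-0.6,0,0,-0.125,0],[-6,-1,-0.4,0,0,-0.08,0]]]'

```text
time: 21.58
tool_pos: [0.5281, -0.0541, 0.265]
tool_rot: [-2.746, -1.514, -0.009]
force: [0.3, 7.4, 1.8]
grip_width: 0.0
grip_force: 2.8
```

Emit:
step_arm --moves '[[[0,0,0,0,0,0,0],[10,0,0,0,0,0,0],[0,0,-50,0,0,0,0],[0,0,-50,0,0,0,0],[0,0,0,0,0,0,0]]]'

```text
time: 22.2
tool_pos: [0.5357, -0.0521, 0.368]
tool_rot: [2.75, 1.503, 0.012]
force: [-0.6, 0.5, -0.0]
grip_width: 0.0
grip_force: 0.0
```

```bash
python3 -c "
from h import *
tq()
im=snap('side','s7.png')
cv2.imwrite('pics/sc7.png',cv2.resize(cv2.imread('pics/s7.png')[140:270,250:370],None,fx=4.6,fy=4.6,interpolation=cv2.INTER_CUBIC))
hsv=cv2.cvtColor(im,cv2.COLOR_RGB2HSV)
m=(((hsv[...,0]<8)|(hsv[...,0]>172))&(hsv[...,1]>150)&(hsv[...,2]>60)).astype(np.uint8)
k,l,s,c=cv2.connectedComponentsWithStats(m)
for i in range(1,k):
  if 10<s[i,4]<120:
    p=onz('side',*c[i],.275);d=p[:2]-AX
    if np.hypot(*d)<.12:print(c[i].round(1),np.degrees(np.arctan2(d[1],d[0])).round(1))
"
```

```text
t 22.2 p [ 0.5357 -0.0521  0.368 ] head 57.31 tilt [ 0.01  -0.003 -1.   ] F [-0.63  0.49 -0.04] M [-0.08  0.09  0.03]
press xy -0.0326 0.0667 r 0.0742 ang 126.0 j7 -0.22
torque 0.016 N@75 0.22
[311.  158.1] 53.3
[353.2 175.7] -38.1
[282.9 181.8] 146.2
[326.1 200.9] -127.8
```

View pics/sc7.png

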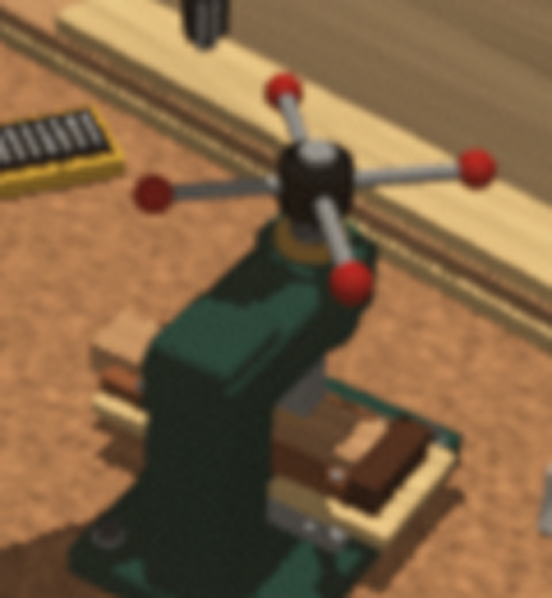

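```bash
python3 -c "
from h import *
print(env.sign_off())"
```

```text
the job is handed in; nothing more can be done
None
```

I handed the job in at about 22 s of robot time. The batten is against the stop, the nut was pressed with about 15 N held at the spoke, and the ram is wound back about 6 mm with the arm clear. I judged the nut home by push force and handle travel, not by looking at it, and the hand-in returned no verdict.

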